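# Hang the tag carrier, release and hold out the pull-out rail

### The job

Take the green saddle hanger, hook it over the bare steel stretch of the rail between the yellow band and the red handle, and slide it along the rail, without lifting it off, until it sits centred on the yellow band; let go of it. Then press the green button all the way in while the rail is still home, take the red handle and pull the rail out past its first stop to its second stop, with the hanger still on the yellow band. Finish holding the handle there with the rail fully out (it springs back if let go), and leave the elbow, the brass coupling and the yellow parts bin where they are.

Things in the scene. Friction and masses are not known exactly. Their poses are not given: they have to be found in the camera images.
- stand: Fixed blue stand (base plate 130 x 200 x 12 mm, column) with a grey housing on top: 60 mm in x, from y = 160 to 300 mm, 105 to 155 mm above the bench. The rail points level out of it along the stand's own -y, over x = 0, its axis 130 mm above the bench, with free space below down to the bench. Origin on the bench below the rail; z up.
- rail (a joint): Pull-out (m) of the 16 mm steel rail along the stand's -y: 0 home (290 mm showing), 0.12 second stop, the firm end of travel. Blocked until the button is in. First stop at about 0.06: a sprung catch that takes about 10 N to pull past. A spring pulls back with 3 to 5 N all the way, so a rail let go at the second stop runs back. Handle and band move with the rail.
- handle: Handle at the free end of the rail: a red upright post, 22 x 22 mm, on the rail axis, its top 62 mm above the rail axis (192 mm above the bench), over a black round collar of 28 mm diameter. Origin on the rail axis under the post; axes parallel to the stand's. The post has a little swivel play (5 degrees) about its upright axis. To be gripped on the post.
- handle_grip (a point): Point in the middle of the red post, 42 mm above the rail axis (172 mm above the bench), 20 mm below the post's top.
- mark_center (a point): Middle of the yellow band on the rail (60 mm long), on the rail axis. y runs along the rail towards the housing (-y towards the handle), z up. The band is painted on and no obstacle; its middle lies 75 to 125 mm from the housing and 165 to 215 mm from the handle post. The bare steel stretch is on its -y side.
- button (a joint): Travel of the round release button (m): 0 out, 0.008 fully in. Moves straight down, takes about 4 N plus a little with speed, and stays in once pressed.
- button_top (a point): Centre of the top face of the round green button, 32 mm across, on top of the grey housing; when out it stands 15 mm proud of the housing top (170 mm above the bench), when in 7 mm.
- hanger: Loose green saddle hanger, an upside-down U open below, 40 mm wide along its y, 128 mm tall, about 0.16 kg. Legs 5 mm thick, 20 mm clear between them in x, flared at the feet (40 mm clear, 49 mm outside). Origin at the bottom between the feet; z up. Starts standing on its feet on the bench. Goes over the rail with its y along the rail, either way round.
- hanger_saddle (a point): Middle of the underside of the hanger's bridge (30 x 40 x 8 mm), 75 mm above its feet: this rests on top of the rail (8 mm above the rail axis) when hung.
- hanger_grip (a point): Middle of the hanger's black grip tab, which stands on the bridge: 20 mm thick in the hanger's x, 30 mm wide in y, 45 mm tall. 108 mm above the feet, 20 mm below the tab's top.
- elbow: Loose steel pipe elbow, legs 50 mm along its x and y, 40 mm tall. Origin at the bottom under the corner. Leave alone.
- coupling: Loose brass pipe coupling, a ring 48 mm across and 45 mm tall. Origin at the middle of its underside. Leave alone.
- partsbin: Loose yellow parts bin with fittings, 160 (x) x 110 (y) x 70 mm. Origin at the middle of its underside. Leave alone.

How it is judged:
By the outcome, as a careful person would: the job done as asked, in the order asked, and still so for the second after the job is handed in, while the arm keeps its last pose, push and grip.
It also fails if it takes over 67 s, if anything falls off the work surface, if the arm or the gripper's body presses on something with over 40 N, if the wrist force passes 120 N, or if a joint passes its speed limit or range.

### The arm

A 7-joint arm with a two-finger parallel gripper is mounted at the origin on the work surface. World frame = base frame: x ahead of the robot, y to its left, z up, the work surface at z = 0. Lengths are in m, angles in rad, forces in N, time in s.
With the tool pointing down it reaches from about 0.425 to 0.925 m from the base axis. Payload 6.8 kg.
Tool frame: the origin (TCP) lies at the centre of the arm's flange, where the gripper is bolted on; the fingertips stand 173 mm ahead of it and the grasp point (between the pads) lies 155 mm ahead of it (r.hold_point_z is the distance from the TCP to the grasp point, in m); z points along the fingers, x is the direction in which the jaws open and shut, and the axes are right-handed (so a half turn about z gives the same grasp; the last joint's range is limited). The gripper opens to 85 mm and grips with 20 to 120 N. Pads are 22 mm wide; open, the fingers measure 114 mm over their backs; the gripper's body (76 mm by 85 mm) begins 54 mm behind the grasp point. The pads swing forward as they close: fully open they stand 13 mm farther back than shut.
Start: joints at [1.224, 0.477, 0.022, 1.555, -0.011, 1.109, -0.083], TCP at [0.16, -0.656, 0.405] pointing down, gripper open.
Joint ranges: [-2.96, 2.96], [-0.34, 2.1], [-1.41, 1.46], [0.24, 2.44], [-1.37, 4.51], [0.17, 1.92], [-2.96, 2.96]. Speed limits (rad/s): [2.39, 2.39, 3.14, 3.14, 3.14, 3.14, 3.14].

### API

Orientations are given as a rotation vector (axis times angle).
In Python, from bench import r gives the robot as it stands.
- The arm moves only by the tool apply_moves, never from a script. Its arguments are lists of equal length, an entry for each row: "dp": the shift along the tool's x, y, z scaled (see below), a list of three; "twist": the turn, a rotation vector about the tool's x, y, z scaled (see below), a list of three; "jaw": the closure in counts, from 0 (fully open) to 255 (shut). In form: {"dp": [[x, y, z], ...], "twist": [[rx, ry, rz], ...], "jaw": [jaw, ...]}. A call has 1 to 20 rows; each row shifts and turns the pose as measured when the row begins, along the tool's axes as they then stand; what a row does not reach is not made up. The controller multiplies each number of a shift by 12 cm and each number of a turn by 120 degrees. A row lasts 1/10 s, in which the tool goes at most 50 mm and 8.59 degrees, less where a joint would pass 70% of its speed; a pose out of reach is approached as far as the arm can. A call with a number of a shift or a turn outside -1 to 1 is refused whole. A call with a gripper value outside its range is refused whole. The fingers move at their own pace and stop on an object; "grip_force" is the grip in N (left out, the last holds). Time passes only in rows, so rows that do not move let the fingers close. It gives the time, the measured TCP pose, the force and the opening at its end, in the units of the state.
- r.get_obs(): the state, without advancing time (a new reading comes with each control period).
- r.grab_frame(name): name is "side" or "top"; returns a dict with "color" (384x512x3 uint8, red, green, blue), "z_map" (384x512 float32, m along the optical axis (not along the pixel's ray), 0 where there is no reading), "intrinsics" (3x3 intrinsics, pixels), "R" (3x3) and "t" (3): a world point X has camera coordinates R X + t. Camera axes: x right, y down, z forward; pixel columns grow to the right and rows downward; lengths in m; the calibration is good to about 2 mm. A picture is of the moment at which its call begins.
- r.hand_in(): hands the job in, once; it reports no verdict.
The state is a dict: "clock": time; "joints": joint angles; "qvel": joint speeds; "tau": joint torques, N m; "tcp_pos": TCP position; "orientation": TCP orientation; "contact_force": force on the tool from outside, world axes, zero at the start; "moment": the same for the moment, N m; "grip_width": finger opening in m.
Only numpy, scipy, OpenCV 4.12 (cv2) and the standard library are available. Lean on these libraries where they do the work, as an engineer would, in place of code of your own. Each camera call takes 0.05 s, during which the arm holds its last target.

## Working session

There is one attempt and no reset: what is moved stays moved. The work goes in short steps, Python scripts to look and compute and a tool call to move; the robot and the scene stay as the last step left them, time stands still between calls to the robot, and variables do not carry over. Pictures are saved under pics/ and viewed, and the job is handed in when it is done.

Besides the shell and the picture viewer there is one more tool, called after ">>>" as name(argument=value, ...) on one line, values as JSON. apply_moves: Moves the arm, as the interface text tells. Shifts and turns lie within -1 to 1; 1 stands for 12 cm of shift or 120 degrees of turn. Its arguments: {"type":"object","properties":{"dp":{"type":"array"},"twist":{"type":"array"},"jaw":{"type":"array"},"grip_force":{"type":"number"}},"required":["dp","twist","jaw"]}

```bash
ls; mkdir -p pics
cat > h.py <<'E'
import numpy as np, cv2
from bench import r
def cap(n):
    f=r.grab_frame(n); return f
def save(f,name,scale=1.5):
    cv2.imwrite('pics/'+name, cv2.resize(f['color'][:,:,::-1],None,fx=scale,fy=scale))
def pts(f):
    z=f['z_map']; K=f['intrinsics']; v,u=np.indices(z.shape)
    c=np.stack([(u-K[0,2])/K[0,0]*z,(v-K[1,2])/K[1,1]*z,z],-1)
    return (c-f['t'])@f['R']
E
python3 - <<'E'
from h import *
np.set_printoptions(precision=4,suppress=True)
for n in('side','top'):
    f=cap(n); save(f,n+'0.png'); np.savez('f_'+n+'.npz',**f)
    print(n,f['intrinsics'],-f['R'].T@f['t'],f['R'])
print(r.get_obs())
E
```

```text
pics
side [[406.1589   0.     247.4169]
 [  0.     406.1589 195.761 ]
 [  0.       0.       1.    ]] [ 0.51   -0.9881  0.6721] [[ 0.9971 -0.0744 -0.0164]
 [-0.0502 -0.4797 -0.876 ]
 [ 0.0573  0.8743 -0.4821]]
top [[389.583    0.     254.5613]
 [  0.     389.583  193.0619]
 [  0.       0.       1.    ]] [ 0.4154 -0.0024  0.9394] [[ 0.0218 -0.9997  0.0097]
 [-0.9828 -0.0232 -0.1835]
 [ 0.1836 -0.0055 -0.983 ]]
{'clock': 0.1, 'joints': array([ 1.2239,  0.4777,  0.0224,  1.5563, -0.0115,  1.1093, -0.0831]), 'qvel': array([ 0.0029, -0.0006, -0.0014, -0.0025,  0.0002,  0.001 , -0.0004]), 'tau': array([  0.0031, -59.7772,   1.6129, -28.1961,   0.0128,   0.005 ,
        -0.    ]), 'tcp_pos': array([ 0.1596, -0.6556,  0.4038]), 'orientation': array([-2.4695,  1.9405,  0.0021]), 'contact_force': array([ 0.9184, -0.576 , -0.3156]), 'moment': array([-0.006 , -0.002 , -0.0012]), 'grip_width': 0.08539029975408943}
```

View pics/side0.png

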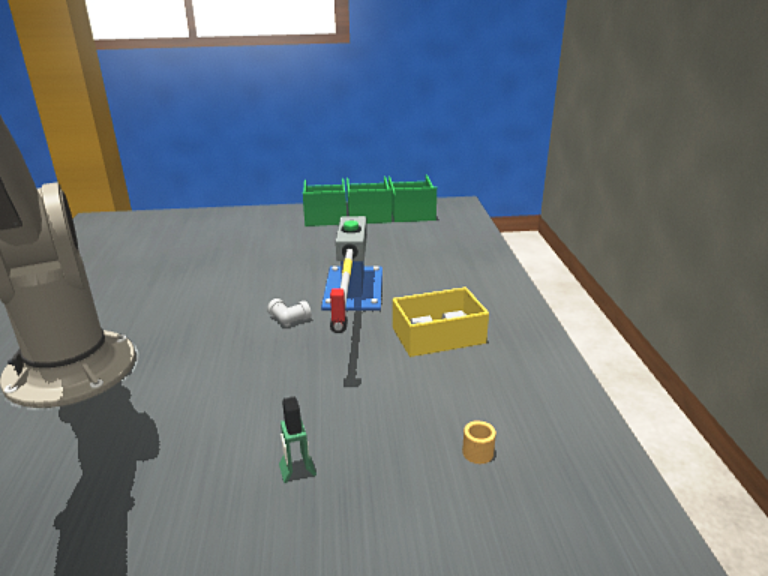

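View pics/top0.png

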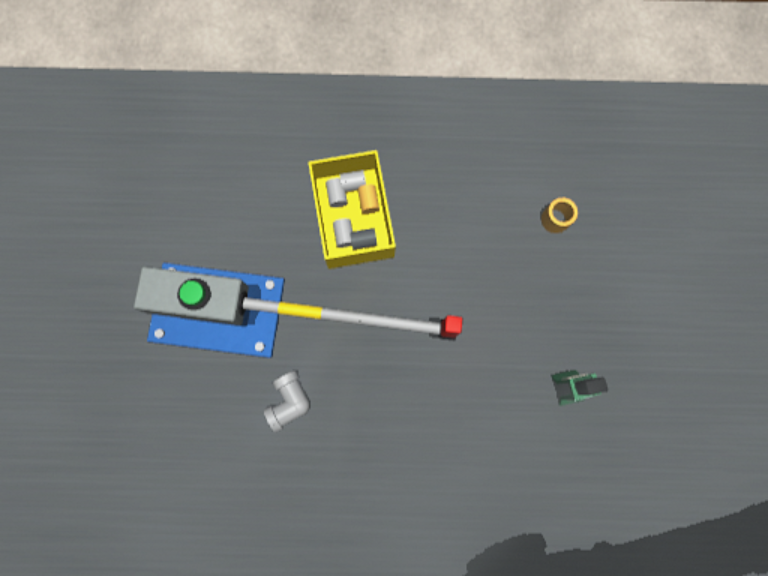

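Side view: the hanger stands near (295,440), the red post is at (338,308) and the button at (351,226). Top view: button (191,293), yellow band (300,311), post top (453,325), black tab (593,384). Next I measure these from depth and colour.

```bash
cat > m.py <<'E'
from h import *
np.set_printoptions(precision=4,suppress=True)
for n in('top','side'):
    f=dict(np.load('f_'+n+'.npz')); P=pts(f); c=f['color'].astype(int); R,G,B=c[...,0],c[...,1],c[...,2]
    valid=f['z_map']>0
    hsv=cv2.cvtColor(f['color'],cv2.COLOR_RGB2HSV).astype(int); H,S,V=hsv[...,0],hsv[...,1],hsv[...,2]
    X,Y,Z=P[...,0],P[...,1],P[...,2]
    ws=valid&(X>.15)&(X<.95)&(Y<.5)&(Y>-.75)
    def rep(name,m):
        q=P[m]; print(n,name,len(q),'med',np.median(q,0),'min',q.min(0) if len(q) else '','max',q.max(0) if len(q) else ''); return q
    red=ws&((H<8)|(H>172))&(S>150)&(Z>.05)&(Z<.25); rep('red',red); rep('redtop',red&(Z>.187))
    rep('button',ws&(H>45)&(H<80)&(S>120)&(Z>.16)&(Y>0)&(Y<.4)&(Z<.2))
    bd=ws&(H>22)&(H<35)&(S>120)&(Z>.115)&(Z<.15); q=rep('band',bd); 
    rl=ws&(Z>.128)&(Z<.145)&(Y>-.15)&(Y<.19); q=rep('rail',rl)
    hz=ws&(Y<-.15)&(Y>-.5)&(X<.5)&(X>.25)&(Z>.092)&(Z<.15); q=rep('tab',hz)
    for zl,zh in((.122,.14),(.09,.121),(.075,.09),(.0,.03)):
        m=ws&(Y<-.2)&(Y>-.45)&(X<.5)&(X>.25)&(Z>zl)&(Z<zh)
        if zl<.05: m&=(G>R+15)
        q=P[m]
        if len(q)>5:
            rect=cv2.minAreaRect(q[:,:2].astype(np.float32)*1000); print(zl,len(q),q.mean(0),rect)
E
python3 m.py
```

```text
top red 160 med [ 0.5101 -0.097   0.1923] min [ 0.5003 -0.109   0.1401] max [ 0.5248 -0.0876  0.1963]
top redtop 125 med [ 0.5118 -0.099   0.1929] min [ 0.5007 -0.109   0.1873] max [ 0.5224 -0.0877  0.1963]
top button 205 med [0.5491 0.2466 0.1706] min [0.5346 0.2323 0.1601] max [0.5655 0.2628 0.1746]
top band 216 med [0.5333 0.1072 0.1381] min [0.5238 0.0771 0.1305] max [0.5437 0.1371 0.1436]
top rail 1087 med [0.5272 0.0517 0.1375] min [ 0.4972 -0.1084  0.1283] max [0.5712 0.1899 0.1449]
top tab 199 med [ 0.4381 -0.2981  0.1278] min [ 0.4273 -0.3188  0.0922] max [ 0.4514 -0.2874  0.1328]
0.122 146 [ 0.439  -0.3024  0.1285] ((439.0229797363281, -303.3028564453125), (19.770523071289062, 29.713258743286133), 13.145113945007324)
0.09 52 [ 0.4378 -0.2916  0.1063] ((443.7413330078125, -296.518310546875), (14.663300514221191, 31.93336296081543), 50.363014221191406)
0.075 123 [ 0.4389 -0.2956  0.0837] ((438.9700012207031, -303.51934814453125), (30.09259605407715, 40.2549934387207), 13.570150375366211)
0.0 110 [ 0.4447 -0.3024  0.0099] ((443.14984130859375, -318.44952392578125), (49.1544189
[... 494 characters left out ...]
.497  -0.1155  0.128 ] max [0.5719 0.1897 0.1449]
side tab 222 med [ 0.4393 -0.3178  0.1204] min [ 0.4258 -0.3237  0.0922] max [ 0.4507 -0.2904  0.1308]
0.122 105 [ 0.4386 -0.3092  0.1273] ((438.3147277832031, -307.0054626464844), (19.644882202148438, 31.09955406188965), 13.488429069519043)
0.09 123 [ 0.4396 -0.3182  0.1054] ((434.2344665527344, -313.6839599609375), (16.159587860107422, 31.38816261291504), 54.3889045715332)
0.075 134 [ 0.4388 -0.3163  0.0825] ((438.2432556152344, -306.5584411621094), (30.42189598083496, 41.85990905761719), 14.622217178344727)
0.0 160 [ 0.4341 -0.3098  0.0125] ((431.1548767089844, -266.6207275390625), (50.41408920288086, 128.2425994873047), 9.531126976013184)
```

```bash
cat > m2.py <<'E'
from h import *
np.set_printoptions(precision=4,suppress=True)
def ray(f,u,v,z):
    K=f['intrinsics'];d=f['R'].T@np.array([(u-K[0,2])/K[0,0],(v-K[1,2])/K[1,1],1]);o=-f['R'].T@f['t'];return o+d*(z-o[2])/d[2]
for n in('top','side'):
    f=dict(np.load('f_'+n+'.npz')); P=pts(f)
    hsv=cv2.cvtColor(f['color'],cv2.COLOR_RGB2HSV).astype(int); H,S,V=hsv[...,0],hsv[...,1],hsv[...,2]
    X,Y,Z=P[...,0],P[...,1],P[...,2]
    m=(Z>.134)&(Z<.142)&(X>.48)&(X<.57)&(Y>-.06)&(Y<.13)
    q=P[m]; vx,vy,x0,y0=cv2.fitLine(q[:,:2].astype(np.float32),cv2.DIST_HUBER,0,.001,.001).ravel()
    s=np.sign(vy);print(n,'rail yaw deg',np.degrees(np.arctan2(-vx*s,vy*s)),'x at y=0,0.1:',x0-vx/vy*y0,x0+vx/vy*(.1-y0),'z',np.median(q[:,2]))
    b=(H>22)&(H<35)&(S>120)&(Z>.12)&(Z<.15)&(Y>0)
    vs,us=np.nonzero(b);mm=cv2.minAreaRect(np.stack([us,vs],1).astype(np.float32));print('band',mm, ray(f,*mm[0],.136))
    for nm,mk,z in(('btn',(H>45)&(H<80)&(S>120)&(Z>.166)&(Z<.18)&(Y>.2)&(Y<.3),.17),('post',((H<8)|(H>172))&(S>150)&(Z>.187)&(Z<.2)&(X>.4),.192)):
        vs,us=np.nonzero(mk); mm=cv2.minAreaRect(np.stack([us,vs],1).astype(np.float32)); print(nm,ray(f,*mm[0],z))
E
python3 m2.py
```

```text
top rail yaw deg -6.1797543 x at y=0,0.1: 0.5221426 0.5329703 z 0.1375832047979788
band ((199.26998901367188, 206.60997009277344), (28.708538055419922, 7.636753559112549), 8.130102157592773) [0.5341 0.1076 0.136 ]
btn [0.5492 0.2474 0.17  ]
post [ 0.5111 -0.0982  0.192 ]
side rail yaw deg -4.046816 x at y=0,0.1: 0.5262724 0.5333472 z 0.13769347959538622
band ((231.13514709472656, 177.68919372558594), (5.425166606903076, 9.86393928527832), 9.462322235107422) [0.5338 0.1007 0.136 ]
btn [0.5482 0.2413 0.17  ]
post [ 0.51   -0.1049  0.192 ]
```

>>> apply_moves(dp=[[0, 0, 0], [0, 0, 0], [0, 0, 0], [0, 0, 0], [0, 0, 0], [0, 0, 0], [0, 0, 0], [0, 0, 0], [0, 0, 0], [0, 0, 0], [0, 0, 0], [0, 0, 0]], twist=[[0, 0, -0.07], [0, 0, -0.07], [0, 0, -0.07], [0, 0, -0.07], [0, 0, -0.07], [0, 0, -0.07], [0, 0, -0.07], [0, 0, -0.07], [0, 0, -0.07], [0, 0, -0.07], [0, 0, -0.05], [0, 0, 0]], jaw=[0, 0, 0, 0, 0, 0, 0, 0, 0, 0, 0, 0])

```text
clock: 1.3
tcp_pos: [0.1588, -0.6536, 0.3964]
orientation: [-3.096, -0.437, 0.005]
contact_force: [0.3, -0.4, -0.4]
grip_width: 0.085
```

```bash
cat > g.py <<'E'
import sys
from h import *
from scipy.spatial.transform import Rotation as Ro
np.set_printoptions(precision=3,suppress=True)
# usage: g.py x y z(grasp point) yaw
a=list(map(float,sys.argv[1:5])); o=r.get_obs(); R=Ro.from_rotvec(o['orientation']); M=R.as_matrix()
g=o['tcp_pos']+M[:,2]*.155
T=np.array([[np.cos(np.radians(a[3])),np.sin(np.radians(a[3])),0],[np.sin(np.radians(a[3])),-np.cos(np.radians(a[3])),0],[0,0,-1]]).T
tcp=np.array(a[:3])+[0,0,.155]
d=M.T@(tcp-o['tcp_pos']); tw=(R.inv()*Ro.from_matrix(T)).as_rotvec()
print('t',o['clock'],'tcp',o['tcp_pos'],'grasp',g,'yaw',np.degrees(np.arctan2(M[1,0],M[0,0])),'tilt z',M[:,2],'F',o['contact_force'],'w',o['grip_width'])
print('dp mm now-axes',d*1000,'units',d/.12,'dp units in target axes',T.T@(tcp-o['tcp_pos'])/.12,'twist units',tw/np.radians(120),'q',o['joints'])
E
python3 g.py .4386 -.305 .22 13.5
```

```text
t 1.3 tcp [ 0.159 -0.654  0.396] grasp [ 0.158 -0.651  0.241] yaw 16.079715491621627 tilt z [-0.005  0.014 -1.   ] F [ 0.324 -0.372 -0.4  ] w 0.08495212886477203
dp mm now-axes [ 365.435 -257.076   25.031] units [ 3.045 -2.142  0.209] dp units in target axes [ 2.946 -2.28   0.179] twist units [-0.007  0.001  0.021] q [ 1.463  0.505 -0.321  1.545  0.168  1.134  1.387]
```

>>> apply_moves(dp=[[0, 0, 0], [0.29, -0.23, 0], [0.29, -0.23, 0], [0.29, -0.23, 0], [0.29, -0.23, 0], [0.29, -0.23, 0], [0.29, -0.23, 0], [0.29, -0.23, 0], [0.29, -0.23, 0], [0.29, -0.23, 0], [0.2, -0.15, 0], [0, 0, 0]], twist=[[-0.007, 0, 0.021], [0, 0, 0], [0, 0, 0], [0, 0, 0], [0, 0, 0], [0, 0, 0], [0, 0, 0], [0, 0, 0], [0, 0, 0], [0, 0, 0], [0, 0, 0], [0, 0, 0]], jaw=[0, 0, 0, 0, 0, 0, 0, 0, 0, 0, 0, 0])

```text
clock: 2.5
tcp_pos: [0.4384, -0.3094, 0.3926]
orientation: [-3.125, -0.295, 0.004]
contact_force: [-0.6, -0.6, 0.1]
grip_width: 0.0854
```

```bash
python3 g.py .4386 -.305 .20 13.5
```

```text
t 2.5 tcp [ 0.438 -0.309  0.393] grasp [ 0.438 -0.309  0.238] yaw 10.801172378574833 tilt z [-0.002  0.002 -1.   ] F [-0.61  -0.623  0.13 ] w 0.08536708085423268
dp mm now-axes [ 1.104 -4.184 37.647] units [ 0.009 -0.035  0.314] dp units in target axes [ 0.01  -0.035  0.314] twist units [-0.001  0.001 -0.022] q [ 0.908  0.305 -0.493  1.872  0.168  1.009  0.532]
```

>>> apply_moves(dp=[[0.01, -0.035, 0.1], [0, 0, 0.25], [0, 0, 0.25], [0, 0, 0.2], [0, 0, 0.1], [0, 0, 0]], twist=[[0, 0, -0.022], [0, 0, 0], [0, 0, 0], [0, 0, 0], [0, 0, 0], [0, 0, 0]], jaw=[0, 0, 0, 0, 0, 0])

```text
clock: 3.1
tcp_pos: [0.4343, -0.3081, 0.2777]
orientation: [-3.119, -0.362, 0.009]
contact_force: [-0.5, 0.5, 0.3]
grip_width: 0.0853
```

```bash
python3 g.py .4386 -.305 .109 13.6
python3 - <<'E'
from h import *
save(cap('top'),'top1.png');save(cap('side'),'side1.png')
E
```

```text
t 3.1 tcp [ 0.434 -0.308  0.278] grasp [ 0.433 -0.308  0.123] yaw 13.223549942054863 tilt z [-0.006  0.001 -1.   ] F [-0.545  0.538  0.282] w 0.08533474038144154
dp mm now-axes [ 5.018 -2.012 13.66 ] units [ 0.042 -0.017  0.114] dp units in target axes [ 0.041 -0.017  0.114] twist units [-0.001  0.002 -0.003] q [ 0.867  0.448 -0.456  1.98   0.277  0.779  0.48 ]
```

View pics/side1.png

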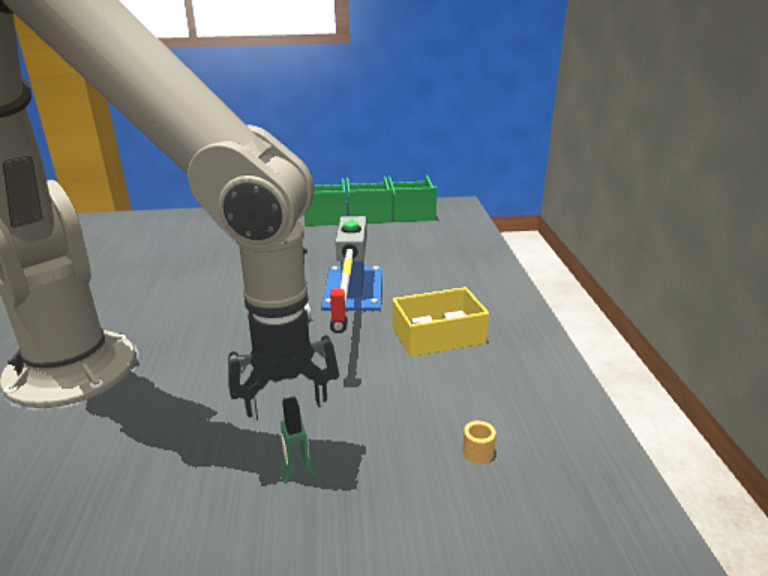

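The jaws straddle the tab at (292,415), about 5 mm off centre, which matches the pose numbers. I'll correct that, finish the descent and grip.

>>> apply_moves(dp=[[0.041, -0.017, 0.05], [0, 0, 0.06], [0, 0, 0], [0, 0, 0]], twist=[[-0.001, 0.002, 0], [0, 0, 0], [0, 0, 0], [0, 0, 0]], jaw=[0, 0, 0, 0])

```text
clock: 3.6
tcp_pos: [0.4412, -0.3058, 0.2686]
orientation: [3.114, 0.36, 0.011]
contact_force: [-0.6, 0.6, 0.2]
grip_width: 0.0854
```

```bash
python3 g.py .4386 -.305 .109 13.6
```

```text
t 3.6 tcp [ 0.441 -0.306  0.269] grasp [ 0.442 -0.307  0.114] yaw 13.202485955387258 tilt z [ 0.007 -0.006 -1.   ] F [-0.621  0.63   0.249] w 0.08537968033492714
dp mm now-axes [-2.377 -1.38   4.579] units [-0.02  -0.011  0.038] dp units in target axes [-0.02  -0.011  0.038] twist units [ 0.003 -0.003 -0.003] q [ 0.85   0.464 -0.45   1.981  0.293  0.749  0.457]
```

>>> apply_moves(dp=[[-0.02, -0.011, 0.036], [0, 0, 0], [0, 0, 0], [0, 0, 0], [0, 0, 0], [0, 0, 0], [0, 0, 0], [0, 0, 0], [0, 0, 0]], twist=[[0.002, -0.002, -0.003], [0, 0, 0], [0, 0, 0], [0, 0, 0], [0, 0, 0], [0, 0, 0], [0, 0, 0], [0, 0, 0], [0, 0, 0]], jaw=[0, 0, 120, 180, 255, 255, 255, 255, 255], grip_force=50)

```text
clock: 4.5
tcp_pos: [0.4385, -0.3052, 0.2648]
orientation: [3.116, 0.371, 0.004]
contact_force: [0.3, 0.2, -0.1]
grip_width: 0.0194
```

```bash
python3 g.py .4386 -.305 .109 13.6
python3 - <<'E'
from h import *
save(cap('side'),'side2.png')
E
```

```text
t 4.5 tcp [ 0.438 -0.305  0.265] grasp [ 0.439 -0.306  0.11 ] yaw 13.587907357307142 tilt z [ 0.003 -0.003 -1.   ] F [ 0.328  0.245 -0.144] w 0.019423520374047952
dp mm now-axes [ 0.172 -0.132  0.792] units [ 0.001 -0.001  0.007] dp units in target axes [ 0.001 -0.001  0.007] twist units [ 0.002 -0.001 -0.   ] q [ 0.852  0.468 -0.45   1.987  0.296  0.746  0.462]
```

View pics/side2.png

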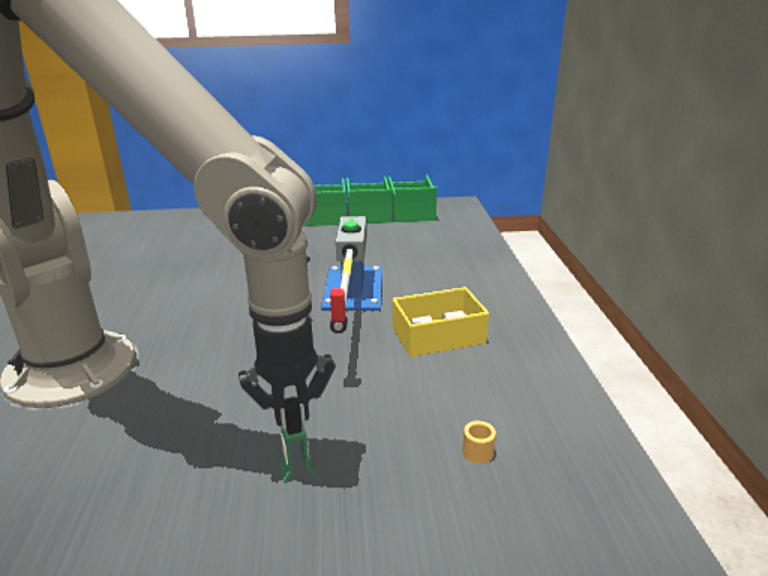

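The tab is gripped at 19.4 mm opening. Next is a lift high enough that the feet clear the post top.

>>> apply_moves(dp=[[0, 0, -0.1], [0, 0, -0.25], [0, 0, -0.35], [0, 0, -0.35], [0, 0, -0.35], [0, 0, -0.3], [0, 0, -0.1], [0, 0, 0]], twist=[[0, 0, 0.03], [0, 0, 0.03], [0, 0, 0.03], [0, 0, 0.03], [0, 0, 0.03], [0, 0, 0.01], [0, 0, 0], [0, 0, 0]], jaw=[255, 255, 255, 255, 255, 255, 255, 255])

```text
clock: 5.35
tcp_pos: [0.4365, -0.3039, 0.4843]
orientation: [-3.134, 0.173, 0.008]
contact_force: [0.5, 0.5, -3.3]
grip_width: 0.0192
```

```bash
python3 g.py .5235 .015 .31 -6.2
```

```text
t 5.35 tcp [ 0.436 -0.304  0.484] grasp [ 0.436 -0.303  0.329] yaw -6.306462955625355 tilt z [-0.005  0.003 -1.   ] F [ 0.525  0.504 -3.265] w 0.019230510313750615
dp mm now-axes [  51.556 -326.517   19.895] units [ 0.43  -2.721  0.166] dp units in target axes [ 0.434 -2.721  0.161] twist units [-0.001  0.003 -0.001] q [ 0.87   0.205 -0.44   1.77   0.092  1.193  0.294]
```

>>> apply_moves(dp=[[0.05, -0.15, 0], [0.05, -0.3, 0], [0.05, -0.3, 0], [0.05, -0.3, 0], [0.05, -0.3, 0], [0.05, -0.3, 0], [0.05, -0.3, 0], [0.05, -0.3, 0], [0.04, -0.3, 0], [0, -0.15, 0], [0, 0, 0], [0, 0, 0]], twist=[[0, 0, 0], [0, 0, 0], [0, 0, 0], [0, 0, 0], [0, 0, 0], [0, 0, 0], [0, 0, 0], [0, 0, 0], [0, 0, 0], [0, 0, 0], [0, 0, 0], [0, 0, 0]], jaw=[255, 255, 255, 255, 255, 255, 255, 255, 255, 255, 255, 255])

```text
clock: 6.55
tcp_pos: [0.5209, 0.021, 0.4557]
orientation: [-3.126, 0.167, 0.072]
contact_force: [-0.3, -0.9, -2.0]
grip_width: 0.0194
```

```bash
python3 g.py .5235 .015 .26 -6.2
```

```text
t 6.55 tcp [0.521 0.021 0.456] grasp [0.514 0.023 0.301] yaw -6.11575804672675 tilt z [-0.045  0.013 -0.999] F [-0.319 -0.881 -1.985] w 0.01940710461088071
dp mm now-axes [ 5.141  6.016 40.416] units [0.043 0.05  0.337] dp units in target axes [0.027 0.047 0.339] twist units [-0.004  0.022  0.001] q [ 0.406  0.251 -0.66   1.808  0.141  1.178 -0.405]
```

>>> apply_moves(dp=[[0.027, 0.047, 0.1], [0, 0, 0.15], [0, 0, 0], [0, 0, 0]], twist=[[-0.004, 0.022, 0.001], [0, 0, 0], [0, 0, 0], [0, 0, 0]], jaw=[255, 255, 255, 255])

```text
clock: 6.95
tcp_pos: [0.5219, 0.0092, 0.421]
orientation: [3.133, -0.18, -0.008]
contact_force: [-0.6, 0.3, -1.6]
grip_width: 0.0195
```

```bash
python3 g.py .5235 .015 .26 -6.2;  python3 - <<'E'
from h import *
f=cap('side');save(f,'side3.png');np.savez('f_side.npz',**f)
c=f['color'][120:300,150:350,::-1];cv2.imwrite('pics/side3c.png',cv2.resize(c,None,fx=3,fy=3,interpolation=cv2.INTER_CUBIC))
E
```

```text
t 6.95 tcp [0.522 0.009 0.421] grasp [0.521 0.009 0.266] yaw -6.576454220694155 tilt z [-0.005 -0.003 -1.   ] F [-0.617  0.322 -1.572] w 0.019469409442102147
dp mm now-axes [ 1.    -5.932  5.981] units [ 0.008 -0.049  0.05 ] dp units in target axes [ 0.008 -0.049  0.05 ] twist units [ 0.002  0.002 -0.003] q [ 0.408  0.274 -0.645  1.864  0.188  1.071 -0.426]
```

View pics/side3c.png

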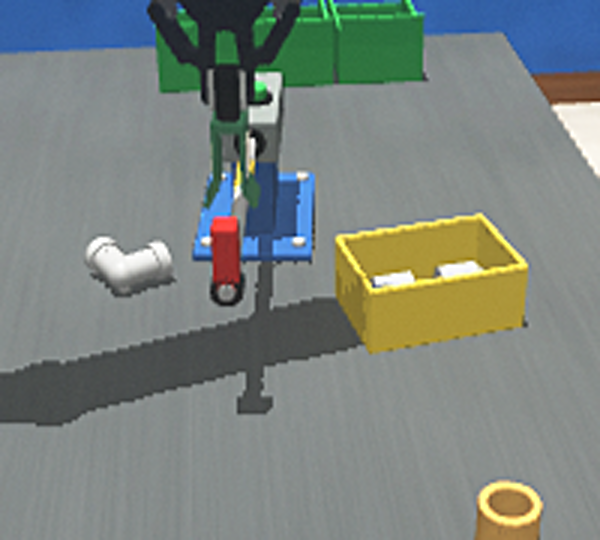

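Side crop: the hanger hangs at about (228,150), its feet straddling the rail at x=208 and 250 of the crop. I'll measure its lateral offset from the rail with depth.

Run:
```python
from h import *
np.set_printoptions(precision=4,suppress=True)
f=dict(np.load('f_side.npz'));P=pts(f);X,Y,Z=P[...,0],P[...,1],P[...,2]
hsv=cv2.cvtColor(f['color'],cv2.COLOR_RGB2HSV).astype(int);H,S=hsv[...,0],hsv[...,1]
m=(H>45)&(H<90)&(S>80)&(Y>-.06)&(Y<.06)&(X>.45)&(X<.6)&(Z>.14)&(Z<.26)
for a in np.arange(.14,.26,.01):
    q=P[m&(Z>=a)&(Z<a+.01)]
    if len(q)>2: print('%.2f'%a,len(q),'x',q[:,0].min(),q[:,0].max(),'mid',(q[:,0].min()+q[:,0].max())/2,'ymed',np.median(q[:,1]))
m=(Z>.132)&(Z<.142)&(Y>-.06)&(Y<.02)&(X>.48)&(X<.56);q=P[m];print(len(q),np.median(q,0))
```

```text
0.15 3 x 0.4946559295503256 0.5448762645483454 mid 0.5197660970493355 ymed -0.006806744393452444
0.16 30 x 0.49755657378677276 0.5450486660761034 mid 0.5213026199314381 ymed -0.0024948505124753675
0.17 24 x 0.5007007364140634 0.5398225199287618 mid 0.5202616281714126 ymed -0.007430918983957154
0.18 15 x 0.5038137007426747 0.5335747694367319 mid 0.5186942350897032 ymed -0.008045400079115283
0.19 15 x 0.5043572132057172 0.5310893086780133 mid 0.5177232609418653 ymed -0.007647517691777807
0.20 17 x 0.5047956849622468 0.5315067156727848 mid 0.5181512003175158 ymed -0.009040295428409438
0.21 16 x 0.5052207623425604 0.5319710729138263 mid 0.5185959176281933 ymed -0.010043503715675547
0.22 13 x 0.5032961408542165 0.5322747835144942 mid 0.5177854621843554 ymed -0.010191375031899515
0.23 43 x 0.5035474300306204 0.5335496110800032 mid 0.5185485205553118 ymed -0.009360656283910196
0.24 11 x 0.5068238329155424 0.5336622035409289 mid 0.5202430182282356 ymed -0.009839863682431185
25 [0.526  0.0003 0.1366]
```

>>> apply_moves(dp=[[0.022, -0.049, 0.05], [0, 0, 0.05], [0, 0, 0]], twist=[[0.002, 0.002, -0.003], [0, 0, 0], [0, 0, 0]], jaw=[255, 255, 255])

```text
clock: 7.3
tcp_pos: [0.5257, 0.0144, 0.4092]
orientation: [-3.136, 0.172, -0.002]
contact_force: [-0.2, -0.6, -2.1]
grip_width: 0.0196
```

```bash
python3 g.py .524 .015 .23 -6.2
```

```text
t 7.3 tcp [0.526 0.014 0.409] grasp [0.526 0.015 0.254] yaw -6.279605882749001 tilt z [ 0.001  0.001 -1.   ] F [-0.185 -0.563 -2.07 ] w 0.019647245572742552
dp mm now-axes [-1.824 -0.387 24.221] units [-0.015 -0.003  0.202] dp units in target axes [-0.015 -0.003  0.202] twist units [-0.    -0.001 -0.001] q [ 0.395  0.292 -0.645  1.871  0.201  1.042 -0.441]
```

>>> apply_moves(dp=[[-0.015, -0.003, 0.06], [0, 0, 0.08], [0, 0, 0.05], [0, 0, 0]], twist=[[0, 0, 0], [0, 0, 0], [0, 0, 0], [0, 0, 0]], jaw=[255, 255, 255, 255])

```text
clock: 7.7
tcp_pos: [0.5238, 0.0153, 0.3845]
orientation: [-3.136, 0.171, -0.002]
contact_force: [0.1, -1.0, -2.1]
grip_width: 0.0196
```

```bash
python3 g.py .524 .015 .2 -6.2;  python3 - <<'E'
from h import *
np.set_printoptions(precision=4,suppress=True)
f=cap('side');c=f['color'][120:220,180:280,::-1];cv2.imwrite('pics/side4c.png',cv2.resize(c,None,fx=6,fy=6,interpolation=cv2.INTER_CUBIC))
P=pts(f);X,Y,Z=P[...,0],P[...,1],P[...,2]
hsv=cv2.cvtColor(f['color'],cv2.COLOR_RGB2HSV).astype(int);H,S=hsv[...,0],hsv[...,1]
m=(H>45)&(H<90)&(S>80)&(Y>-.06)&(Y<.06)&(X>.45)&(X<.6)&(Z>.1)&(Z<.22)
for a in np.arange(.1,.22,.01):
    q=P[m&(Z>=a)&(Z<a+.01)]
    if len(q)>2: print('%.2f'%a,len(q),'x',q[:,0].min(),q[:,0].max(),'mid',(q[:,0].min()+q[:,0].max())/2,'ymed',np.median(q[:,1]))
E
```

```text
t 7.7 tcp [0.524 0.015 0.385] grasp [0.524 0.015 0.23 ] yaw -6.239895566294593 tilt z [ 0.002  0.001 -1.   ] F [ 0.058 -0.985 -2.132] w 0.01956512023543917
dp mm now-axes [ 0.152  0.339 29.514] units [0.001 0.003 0.246] dp units in target axes [0.002 0.003 0.246] twist units [-0.    -0.001 -0.   ] q [ 0.384  0.317 -0.639  1.902  0.223  0.992 -0.462]
0.12 18 x 0.5372693895582179 0.5474302400155139 mid 0.542349814786866 ymed 0.0026938804108524146
0.13 22 x 0.5049021991350392 0.5445465701868147 mid 0.524724384660927 ymed 0.0058502095320984784
0.14 10 x 0.5077704174189602 0.5352648906503964 mid 0.5215176540346783 ymed -0.003907158776040195
0.15 13 x 0.5079089304638011 0.5353260869649431 mid 0.5216175087143722 ymed -0.0024427752540262713
0.16 12 x 0.5083298435568159 0.5331229458467788 mid 0.5207263947017973 ymed -0.0032703476514016143
0.17 11 x 0.5087496180860974 0.5334552984125221 mid 0.5211024582493098 ymed -0.0021118514669486153
0.18 11 x 0.5067394200664106 0.5338605876286137 mid 0.5203000038475121 ymed -0.0024561097283115774
0.19 22 x 0.5071413463675506 0.5373336294857756 mid 0.5222374879266631 ymed -0.0023604961685696393
0.20 37 x 0.5075721664015594 0.5378425222170501 mid 0.5227073443093048 ymed -0.0010798366076786145
```

View pics/side4c.png

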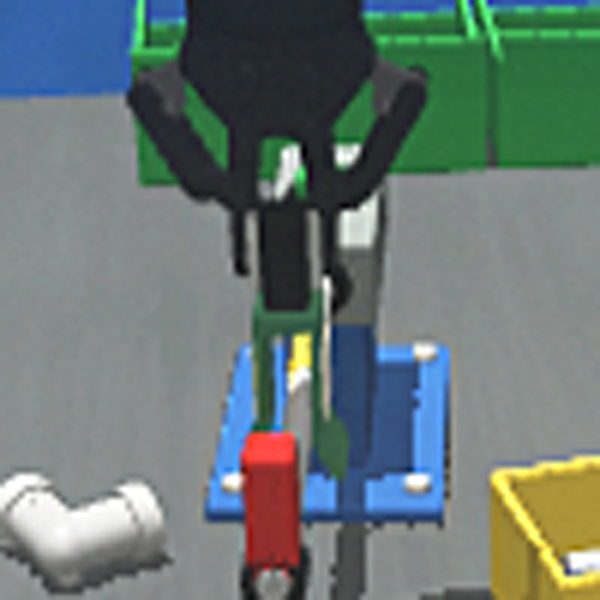

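The rail sits between the legs in the crop, around (300,390), and the offset is under 1 mm, so I continue down.

>>> apply_moves(dp=[[0, 0, 0.08], [0, 0, 0.12], [0, 0, 0.12], [0, 0, 0.05], [0, 0, 0]], twist=[[0, 0, 0], [0, 0, 0], [0, 0, 0], [0, 0, 0], [0, 0, 0]], jaw=[255, 255, 255, 255, 255])

```text
clock: 8.25
tcp_pos: [0.5241, 0.0153, 0.3366]
orientation: [-3.136, 0.171, -0.003]
contact_force: [0.3, -0.8, -2.0]
grip_width: 0.0192
```

```bash
python3 g.py .524 .015 .172 -6.2
```

```text
t 8.25 tcp [0.524 0.015 0.337] grasp [0.524 0.015 0.182] yaw -6.253028189405533 tilt z [ 0.002  0.001 -1.   ] F [ 0.264 -0.767 -1.954] w 0.01919371238533855
dp mm now-axes [-0.115  0.32   9.623] units [-0.001  0.003  0.08 ] dp units in target axes [-0.001  0.003  0.08 ] twist units [-0.001 -0.001 -0.   ] q [ 0.359  0.377 -0.618  1.949  0.276  0.897 -0.509]
```

>>> apply_moves(dp=[[0, 0, 0.03], [0, 0, 0.03], [0, 0, 0.015], [0, 0, 0]], twist=[[0, 0, 0], [0, 0, 0], [0, 0, 0], [0, 0, 0]], jaw=[255, 255, 255, 255])

```text
clock: 8.65
tcp_pos: [0.5247, 0.0155, 0.328]
orientation: [-3.136, 0.171, -0.006]
contact_force: [-0.2, 0.3, -1.5]
grip_width: 0.0192
```

```bash
python3 g.py .5338 .104 .173 -6.2
```

```text
t 8.65 tcp [0.525 0.016 0.328] grasp [0.525 0.016 0.173] yaw -6.258478704958998 tilt z [ 0.004  0.001 -1.   ] F [-0.203  0.305 -1.542] w 0.019226654413857073
dp mm now-axes [ -0.596 -88.92    0.14 ] units [-0.005 -0.741  0.001] dp units in target axes [-0.004 -0.741  0.   ] twist units [-0.001 -0.002 -0.   ] q [ 0.353  0.389 -0.613  1.956  0.287  0.879 -0.519]
```

>>> apply_moves(dp=[[-0.005, 0, 0.012], [0, 0, 0]], twist=[[0, -0.002, 0], [0, 0, 0]], jaw=[255, 255])

```text
clock: 8.85
tcp_pos: [0.5253, 0.0156, 0.3282]
orientation: [-3.136, 0.172, -0.006]
contact_force: [-0.3, -0.9, -3.0]
grip_width: 0.0195
```

```bash
python3 g.py .5338 .104 .173 -6.2
```

```text
t 8.85 tcp [0.525 0.016 0.328] grasp [0.526 0.016 0.173] yaw -6.278638991066221 tilt z [ 0.004  0.001 -1.   ] F [-0.278 -0.86  -3.006] w 0.01951774221387133
dp mm now-axes [ -1.192 -88.844   0.359] units [-0.01  -0.74   0.003] dp units in target axes [-0.009 -0.74   0.002] twist units [-0.001 -0.002 -0.001] q [ 0.353  0.389 -0.613  1.954  0.287  0.88  -0.519]
```

>>> apply_moves(dp=[[-0.008, 0, 0.02], [0, 0, 0.01], [0, 0, 0]], twist=[[0, -0.002, 0], [0, 0, 0], [0, 0, 0]], jaw=[255, 255, 255])

```text
clock: 9.15
tcp_pos: [0.5254, 0.0159, 0.3282]
orientation: [-3.137, 0.173, -0.006]
contact_force: [0.3, -0.0, -2.3]
grip_width: 0.0195
```

```bash
python3 g.py .5338 .104 .173 -6.2
```

```text
t 9.15 tcp [0.525 0.016 0.328] grasp [0.526 0.016 0.173] yaw -6.3122760400884355 tilt z [ 0.004 -0.    -1.   ] F [ 0.342 -0.019 -2.295] w 0.01950157888599354
dp mm now-axes [ -1.383 -88.462   0.169] units [-0.012 -0.737  0.001] dp units in target axes [-0.01  -0.737  0.001] twist units [-0.    -0.002 -0.001] q [ 0.351  0.39  -0.612  1.954  0.288  0.881 -0.521]
```

>>> apply_moves(dp=[[-0.005, -0.06, 0], [-0.002, -0.1, 0], [0, -0.1, 0], [0, -0.1, 0], [0, -0.1, 0], [0, -0.1, 0], [0, 0, 0]], twist=[[0, -0.002, 0], [0, 0, 0], [0, 0, 0], [0, 0, 0], [0, 0, 0], [0, 0, 0], [0, 0, 0]], jaw=[255, 255, 255, 255, 255, 255, 255])

```text
clock: 9.85
tcp_pos: [0.5326, 0.0896, 0.3279]
orientation: [-3.136, 0.171, 0.001]
contact_force: [0.0, 0.6, 0.5]
grip_width: 0.0193
```

```bash
python3 g.py .5338 .104 .173 -6.2
```

```text
t 9.85 tcp [0.533 0.09  0.328] grasp [0.533 0.09  0.173] yaw -6.244313280430688 tilt z [-0.     0.001 -1.   ] F [0.012 0.61  0.504] w 0.01932367342660659
dp mm now-axes [ -0.402 -14.479  -0.055] units [-0.003 -0.121 -0.   ] dp units in target axes [-0.003 -0.121 -0.001] twist units [-0.  0. -0.] q [ 0.22   0.417 -0.625  1.92   0.306  0.901 -0.666]
```

>>> apply_moves(dp=[[-0.002, -0.06, 0], [0, -0.055, 0], [0, 0, 0], [0, 0, 0]], twist=[[0, 0, 0], [0, 0, 0], [0, 0, 0], [0, 0, 0]], jaw=[255, 255, 255, 255])

```text
clock: 10.25
tcp_pos: [0.5341, 0.1041, 0.3279]
orientation: [3.136, -0.171, -0.001]
contact_force: [-1.0, -1.5, 2.9]
grip_width: 0.0198
```

```bash
python3 g.py .5338 .104 .173 -6.2;  python3 - <<'E'
from h import *
f=cap('top');g=cap('side')
a=cv2.resize(f['color'][150:270,110:270,::-1],None,fx=4,fy=4,interpolation=cv2.INTER_CUBIC);cv2.imwrite('pics/top5c.png',a)
a=cv2.resize(g['color'][130:230,170:290,::-1],None,fx=5,fy=5,interpolation=cv2.INTER_CUBIC);cv2.imwrite('pics/side5c.png',a)
E
```

```text
t 10.25 tcp [0.534 0.104 0.328] grasp [0.534 0.104 0.173] yaw -6.234737771687076 tilt z [-0.001 -0.    -1.   ] F [-0.972 -1.506  2.884] w 0.0197991500684379
dp mm now-axes [-0.292  0.175 -0.129] units [-0.002  0.001 -0.001] dp units in target axes [-0.002  0.001 -0.001] twist units [ 0.  0. -0.] q [ 0.193  0.424 -0.626  1.91   0.311  0.906 -0.694]
```

View pics/top5c.png

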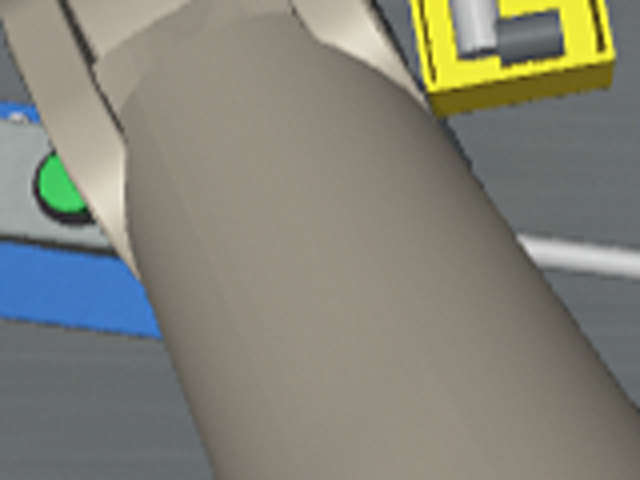

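View pics/side5c.png

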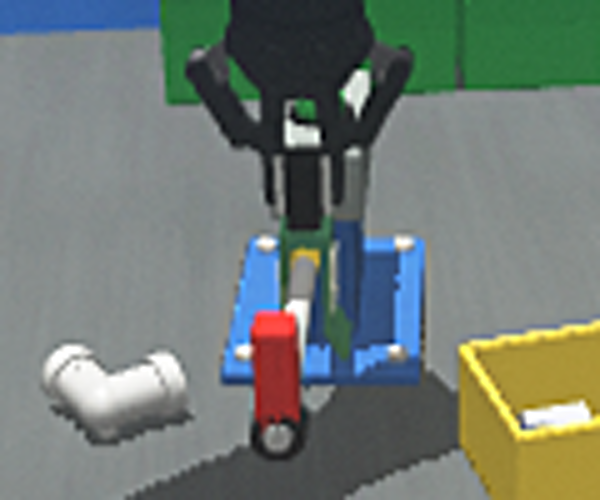

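The arm blocks the top view. The side view shows the hanger astride the rail with yellow between its legs. I'll release, back off and check the centring.

>>> apply_moves(dp=[[0, 0, 0], [0, 0, 0], [0, 0, 0], [0, 0, 0], [0, 0, 0], [0, 0, -0.1], [0, 0, -0.2], [0, 0, -0.3], [0, 0, -0.3], [0, 0, -0.2], [0, 0, 0]], twist=[[0, 0, 0], [0, 0, 0], [0, 0, 0], [0, 0, 0], [0, 0, 0], [0, 0, 0], [0, 0, 0], [0, 0, 0], [0, 0, 0], [0, 0, 0], [0, 0, 0]], jaw=[150, 100, 0, 0, 0, 0, 0, 0, 0, 0, 0])

```text
clock: 11.45
tcp_pos: [0.5336, 0.104, 0.4682]
orientation: [-3.136, 0.171, 0.002]
contact_force: [0.0, -0.1, -0.3]
grip_width: 0.0857
```

```bash
python3 g.py .549 .2443 .24 -6.2
```

```text
t 11.45 tcp [0.534 0.104 0.468] grasp [0.533 0.104 0.313] yaw -6.2296217012710455 tilt z [-0.002  0.001 -1.   ] F [ 0.02  -0.109 -0.301] w 0.08568400780359346
dp mm now-axes [   0.208 -141.088   73.345] units [ 0.002 -1.176  0.611] dp units in target axes [ 0.001 -1.176  0.61 ] twist units [-0.001  0.001 -0.   ] q [ 0.256  0.273 -0.677  1.757  0.182  1.177 -0.582]
```

>>> apply_moves(dp=[[0, -0.15, 0], [0, -0.25, 0], [0, -0.3, 0], [0, -0.3, 0], [0, -0.18, 0], [0, 0, 0], [0, 0, 0]], twist=[[0, 0, 0], [0, 0, 0], [0, 0, 0], [0, 0, 0], [0, 0, 0], [0, 0, 0], [0, 0, 0]], jaw=[100, 200, 255, 255, 255, 255, 255])

```text
clock: 12.15
tcp_pos: [0.5489, 0.2475, 0.4693]
orientation: [3.136, -0.176, -0.001]
contact_force: [0.2, -0.3, 0.8]
grip_width: 0.0
```

```bash
python3 g.py .549 .2443 .20 -6.2;  python3 - <<'E'
from h import *
f=cap('top');g=cap('side');np.savez('f_top2.npz',**f);np.savez('f_side2.npz',**g)
save(f,'top6.png')
a=cv2.resize(g['color'][110:230,170:290,::-1],None,fx=5,fy=5,interpolation=cv2.INTER_CUBIC);cv2.imwrite('pics/side6c.png',a)
E
```

```text
t 12.15 tcp [0.549 0.247 0.469] grasp [0.549 0.247 0.314] yaw -6.441754335298741 tilt z [-0.001 -0.    -1.   ] F [ 0.179 -0.253  0.752] w 4.91073451272729e-05
dp mm now-axes [  0.539   3.093 114.296] units [0.004 0.026 0.952] dp units in target axes [0.004 0.026 0.952] twist units [ 0.     0.    -0.002] q [ 0.006  0.387 -0.704  1.622  0.262  1.23  -0.862]
```

View pics/top6.png

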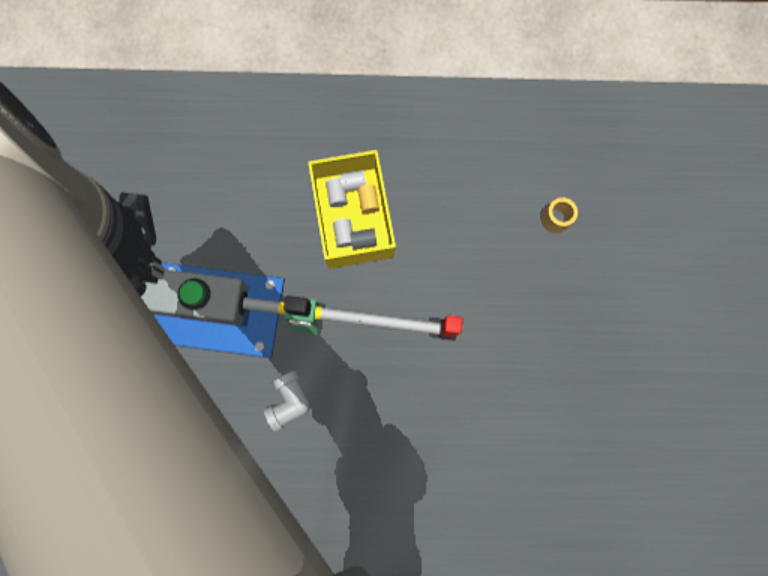

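View pics/side6c.png

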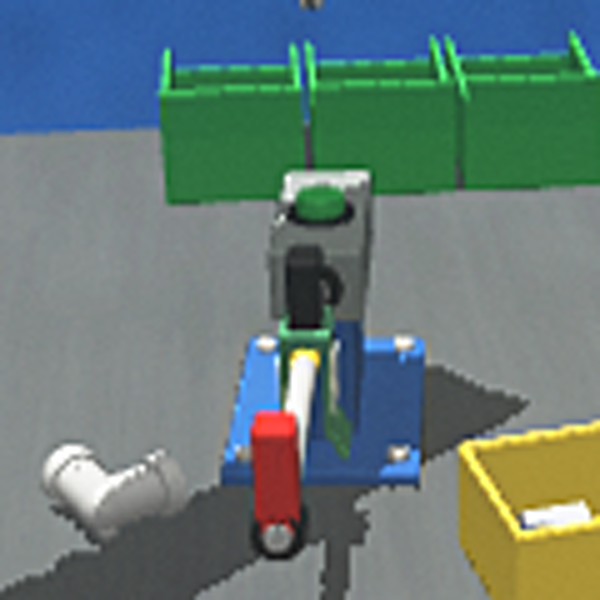

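Top view: the hanger sits on the rail at about (302,310), with a little yellow visible at both ends, near x=281 and 319. I'll quantify the centring against the earlier band measurement from the same camera.

Run:
```python
from h import *
np.set_printoptions(precision=4,suppress=True)
f=dict(np.load('f_top2.npz'));P=pts(f);X,Y,Z=P[...,0],P[...,1],P[...,2]
hsv=cv2.cvtColor(f['color'],cv2.COLOR_RGB2HSV).astype(int);H,S=hsv[...,0],hsv[...,1]
roi=(X>.5)&(X<.57)&(Y>.03)&(Y<.17)
for nm,m in(('tabtop',roi&(Z>.187)&(Z<.2)),('bridge',roi&(Z>.138)&(Z<.152)&(H>45)&(H<90)&(S>60))):
    q=P[m]; print(nm,len(q),cv2.minAreaRect(q[:,:2].astype(np.float32)*1000),np.median(q[:,2]))
q=P[roi&(H>22)&(H<35)&(S>120)&(Z>.12)];print('yellow y',np.sort(q[:,1]).round(3))
a=cv2.resize(f['color'][185:230,170:240,::-1],None,fx=10,fy=10,interpolation=cv2.INTER_CUBIC);cv2.imwrite('pics/top6c.png',a)
```

```text
tabtop 156 ((533.3338623046875, 105.75919342041016), (29.591615676879883, 19.9177188873291), 89.3640365600586) 0.1914573951777423
bridge 101 ((533.79150390625, 105.92125701904297), (40.34128189086914, 30.142242431640625), 83.56889343261719) 0.1469030339280624
yellow y [0.077 0.078 0.079 0.079 0.079 0.079 0.079 0.079 0.079 0.08  0.081 0.081
 0.081 0.081 0.081 0.081 0.081 0.083 0.083 0.083 0.083 0.083 0.083 0.083
 0.083 0.084 0.085 0.085 0.085 0.085 0.085 0.085 0.085 0.085 0.12  0.121
 0.128 0.129 0.13  0.131 0.131 0.131 0.131 0.131 0.131 0.131 0.131 0.133
 0.133 0.133 0.133 0.133 0.133 0.133 0.134 0.135 0.135 0.135 0.135 0.135
 0.135 0.135 0.136 0.136 0.137 0.137]
```

View pics/top6c.png

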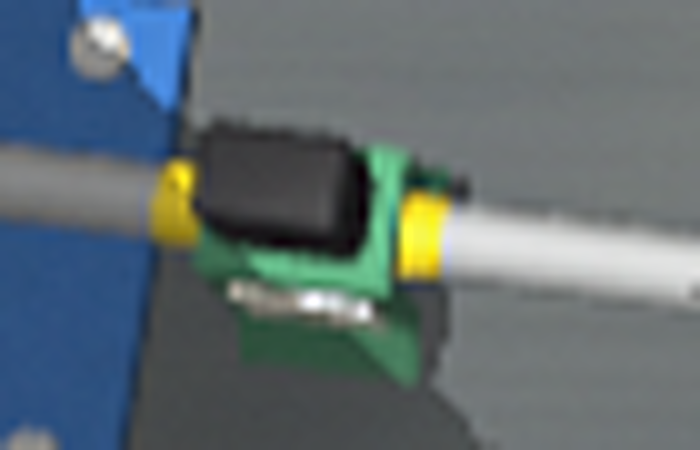

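The bridge is centred about 1.3 mm from the band middle, with yellow showing at both ends. Now the button.

>>> apply_moves(dp=[[0.004, 0.02, 0.1], [0, 0, 0.25], [0, 0, 0.3], [0, 0, 0.2], [0, 0, 0.05], [0, 0, 0]], twist=[[0, 0, 0], [0, 0, 0], [0, 0, 0], [0, 0, 0], [0, 0, 0], [0, 0, 0]], jaw=[255, 255, 255, 255, 255, 255])

```text
clock: 12.85
tcp_pos: [0.5506, 0.2351, 0.3559]
orientation: [3.131, -0.196, 0.002]
contact_force: [0.2, 0.1, 0.4]
grip_width: 0.0
```

```bash
python3 g.py .549 .245 .189 -6.2
```

```text
t 12.85 tcp [0.551 0.235 0.356] grasp [0.551 0.234 0.201] yaw -7.157920987212799 tilt z [ 0.001 -0.005 -1.   ] F [0.249 0.135 0.4  ] w 4.024971677250231e-05
dp mm now-axes [-2.884 -9.667 11.835] units [-0.024 -0.081  0.099] dp units in target axes [-0.023 -0.08   0.099] twist units [ 0.002 -0.001 -0.008] q [-0.011  0.484 -0.661  1.757  0.348  1.021 -0.927]
```

>>> apply_moves(dp=[[-0.02, -0.08, 0.03], [0, 0, 0.04], [0, 0, 0]], twist=[[0.002, -0.001, -0.008], [0, 0, 0], [0, 0, 0]], jaw=[255, 255, 255])

```text
clock: 13.15
tcp_pos: [0.5503, 0.2454, 0.3494]
orientation: [-3.136, 0.17, -0.004]
contact_force: [0.8, 0.7, 0.2]
grip_width: 0.0003
```

```bash
python3 g.py .549 .245 .18 -6.2;  python3 - <<'E'
from h import *
f=cap('top');g=cap('side')
a=cv2.resize(g['color'][110:230,170:290,::-1],None,fx=5,fy=5,interpolation=cv2.INTER_CUBIC);cv2.imwrite('pics/side7c.png',a)
E
```

```text
t 13.15 tcp [0.55  0.245 0.349] grasp [0.551 0.246 0.194] yaw -6.20861968029586 tilt z [ 0.003  0.001 -1.   ] F [0.758 0.712 0.197] w 0.0002601690240012791
dp mm now-axes [-1.285  0.51  14.419] units [-0.011  0.004  0.12 ] dp units in target axes [-0.01   0.004  0.12 ] twist units [-0.001 -0.001 -0.   ] q [-0.026  0.498 -0.664  1.755  0.356  1.008 -0.932]
```

View pics/side7c.png

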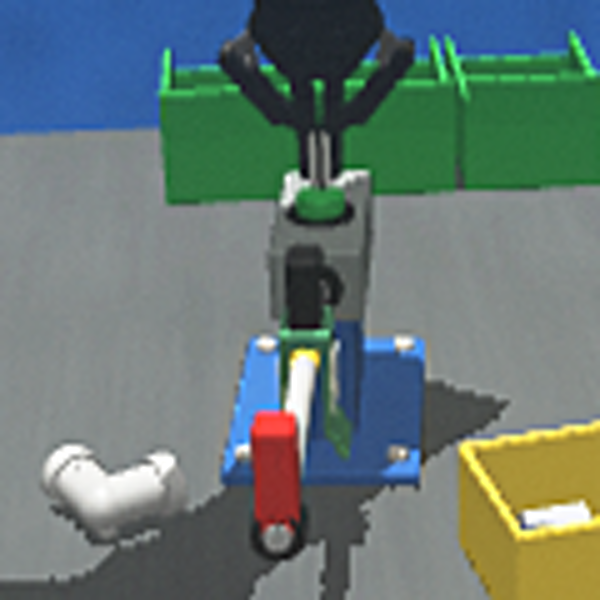

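The tips are just above the button at (322,190) in the crop. Pressing down in small steps.

>>> apply_moves(dp=[[-0.01, 0, 0.03], [0, 0, 0.03], [0, 0, 0.03], [0, 0, 0.03]], twist=[[0, 0, 0], [0, 0, 0], [0, 0, 0], [0, 0, 0]], jaw=[255, 255, 255, 255])

```text
clock: 13.65
tcp_pos: [0.5493, 0.2463, 0.3369]
orientation: [-3.134, 0.17, -0.01]
contact_force: [-2.0, -1.2, 4.3]
grip_width: 0.0001
```

```bash
python3 g.py .549 .245 .18 -6.2
```

```text
t 13.65 tcp [0.549 0.246 0.337] grasp [0.55  0.247 0.182] yaw -6.203721058145014 tilt z [ 0.007  0.002 -1.   ] F [-2.041 -1.233  4.265] w 0.00012223774573312104
dp mm now-axes [-0.214  1.341  1.942] units [-0.002  0.011  0.016] dp units in target axes [-0.002  0.011  0.016] twist units [-0.002 -0.003 -0.   ] q [-0.033  0.51  -0.658  1.769  0.369  0.982 -0.944]
```

>>> apply_moves(dp=[[0, 0, 0.03], [0, 0, 0.04], [0, 0, 0.05]], twist=[[0, 0, 0], [0, 0, 0], [0, 0, 0]], jaw=[255, 255, 255])

```text
clock: 13.95
tcp_pos: [0.5491, 0.2476, 0.3349]
orientation: [3.133, -0.173, 0.017]
contact_force: [-21.6, -13.5, 60.5]
grip_width: -0.0002
```

```bash
python3 g.py .549 .245 .18 -6.2
```

```text
t 13.95 tcp [0.549 0.248 0.335] grasp [0.551 0.247 0.18 ] yaw -6.307804520786318 tilt z [ 0.01  -0.004 -1.   ] F [-21.624 -13.495  60.464] w -0.0002338468134254299
dp mm now-axes [ 0.237  2.603 -0.06 ] units [ 0.002  0.022 -0.001] dp units in target axes [ 0.002  0.022 -0.001] twist units [ 0.001 -0.005 -0.001] q [-0.04   0.512 -0.654  1.77   0.379  0.98  -0.955]
```

A hard stop at 60 N means the button is at the end of its travel. Backing off upward.

>>> apply_moves(dp=[[0, 0, -0.05], [0, 0, -0.2], [0, 0, -0.3], [0, 0, -0.3], [0, 0, -0.2], [0, 0, 0]], twist=[[0.001, -0.005, 0], [0, 0, 0], [0, 0, 0], [0, 0, 0], [0, 0, 0], [0, 0, 0]], jaw=[255, 255, 255, 255, 255, 255])

```text
clock: 14.55
tcp_pos: [0.5487, 0.2477, 0.4657]
orientation: [3.136, -0.172, 0.003]
contact_force: [0.7, -0.7, 0.6]
grip_width: 0.0
```

```bash
python3 g.py .5107 -.1015 .3 -6.2;  python3 - <<'E'
from h import *
for n in('top','side'):
    f=cap(n);P=pts(f);X,Y,Z=P[...,0],P[...,1],P[...,2]
    hsv=cv2.cvtColor(f['color'],cv2.COLOR_RGB2HSV).astype(int);H,S=hsv[...,0],hsv[...,1]
    q=P[(H>45)&(H<80)&(S>120)&(Z>.157)&(Z<.185)&(Y>.2)&(Y<.3)&(X>.5)&(X<.6)];print(n,len(q),np.median(q[:,2]) if len(q) else '')
E
```

```text
t 14.55 tcp [0.549 0.248 0.466] grasp [0.549 0.247 0.311] yaw -6.294315812099705 tilt z [ 0.002 -0.001 -1.   ] F [ 0.716 -0.662  0.578] w 4.464482397067662e-05
dp mm now-axes [  0.477 351.229  11.071] units [0.004 2.927 0.092] dp units in target axes [-0.001  2.927  0.089] twist units [ 0.    -0.001 -0.001] q [ 0.006  0.389 -0.705  1.628  0.267  1.222 -0.864]
top 200 0.16255039176267688
side 34 0.16197856250396853
```

The button top now reads 162 mm in both views, so it is fully in. Next, over to the handle.

>>> apply_moves(dp=[[0, 0.15, 0], [0, 0.3, -0.01], [0, 0.3, -0.01], [0, 0.3, -0.01], [0, 0.3, -0.01], [0, 0.3, -0.01], [0, 0.3, -0.01], [0, 0.3, -0.01], [0, 0.3, -0.01], [0, 0.2, 0], [0, 0.1, 0], [0, 0, 0]], twist=[[0, 0, 0], [0, 0, 0], [0, 0, 0], [0, 0, 0], [0, 0, 0], [0, 0, 0], [0, 0, 0], [0, 0, 0], [0, 0, 0], [0, 0, 0], [0, 0, 0], [0, 0, 0]], jaw=[255, 255, 255, 255, 255, 100, 0, 0, 0, 0, 0, 0])

```text
clock: 15.85
tcp_pos: [0.5051, -0.1091, 0.451]
orientation: [3.132, -0.17, -0.057]
contact_force: [-0.3, 0.1, 0.2]
grip_width: 0.0854
```

```bash
python3 g.py .5107 -.1015 .23 -6.2
```

```text
t 15.85 tcp [ 0.505 -0.109  0.451] grasp [ 0.499 -0.109  0.296] yaw -6.235028242751804 tilt z [-0.037 -0.003 -0.999] F [-0.277  0.098  0.231] w 0.08539407391397495
dp mm now-axes [ 7.098 -8.547 65.693] units [ 0.059 -0.071  0.547] dp units in target axes [ 0.039 -0.068  0.55 ] twist units [ 0.003  0.017 -0.   ] q [ 0.585  0.231 -0.575  1.831  0.14   1.156 -0.149]
```

>>> apply_moves(dp=[[0.039, -0.068, 0.1], [0, 0, 0.2], [0, 0, 0.2], [0, 0, 0]], twist=[[0.003, 0.017, 0], [0, 0, 0], [0, 0, 0], [0, 0, 0]], jaw=[0, 0, 0, 0])

```text
clock: 16.25
tcp_pos: [0.5108, -0.0954, 0.3872]
orientation: [-3.134, 0.161, 0.001]
contact_force: [-0.8, 0.3, 0.0]
grip_width: 0.0852
```

```bash
python3 g.py .5107 -.1015 .172 -6.2;python3 - <<'E'
from h import *
g=cap('side')
a=cv2.resize(g['color'][110:230,170:290,::-1],None,fx=5,fy=5,interpolation=cv2.INTER_CUBIC);cv2.imwrite('pics/side8c.png',a)
E
```

```text
t 16.25 tcp [ 0.511 -0.095  0.387] grasp [ 0.511 -0.095  0.232] yaw -5.881040371893677 tilt z [-0.     0.003 -1.   ] F [-0.787  0.325  0.017] w 0.08524275594623276
dp mm now-axes [ 0.609  6.251 60.17 ] units [0.005 0.052 0.501] dp units in target axes [0.005 0.05  0.502] twist units [-0.002  0.     0.003] q [ 0.551  0.295 -0.576  1.912  0.187  0.989 -0.212]
```

View pics/side8c.png

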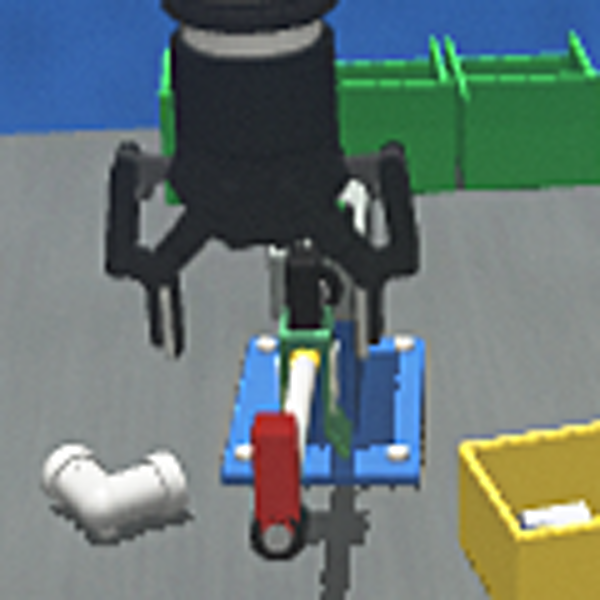

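The fingers straddle the post at (275,450), and the hanger is still in place. Descending to the grip point.

>>> apply_moves(dp=[[0.005, 0.05, 0.1], [0, 0, 0.2], [0, 0, 0.15], [0, 0, 0.04], [0, 0, 0]], twist=[[-0.002, 0, 0.003], [0, 0, 0], [0, 0, 0], [0, 0, 0], [0, 0, 0]], jaw=[0, 0, 0, 0, 0])

```text
clock: 16.8
tcp_pos: [0.5141, -0.1001, 0.3313]
orientation: [3.135, -0.168, 0.014]
contact_force: [0.5, -0.4, -0.2]
grip_width: 0.0855
```

```bash
python3 g.py .5107 -.1015 .172 -6.2
```

```text
t 16.8 tcp [ 0.514 -0.1    0.331] grasp [ 0.515 -0.101  0.176] yaw -6.134340089486306 tilt z [ 0.009 -0.003 -1.   ] F [ 0.484 -0.396 -0.217] w 0.08548997421102027
dp mm now-axes [-3.257  1.702  4.265] units [-0.027  0.014  0.036] dp units in target axes [-0.027  0.014  0.036] twist units [ 0.001 -0.004  0.001] q [ 0.525  0.368 -0.55   1.961  0.252  0.87  -0.264]
```

>>> apply_moves(dp=[[-0.027, 0.014, 0.032], [0, 0, 0], [0, 0, 0], [0, 0, 0], [0, 0, 0], [0, 0, 0], [0, 0, 0], [0, 0, 0]], twist=[[0.001, -0.004, 0.001], [0, 0, 0], [0, 0, 0], [0, 0, 0], [0, 0, 0], [0, 0, 0], [0, 0, 0], [0, 0, 0]], jaw=[0, 100, 180, 255, 255, 255, 255, 255], grip_force=90)

```text
clock: 17.6
tcp_pos: [0.5112, -0.1017, 0.3308]
orientation: [3.136, -0.173, 0.007]
contact_force: [0.3, 0.4, -1.1]
grip_width: 0.0207
```

```bash
python3 g.py .5107 -.1015 .172 -6.2
```

```text
t 17.6 tcp [ 0.511 -0.102  0.331] grasp [ 0.512 -0.102  0.176] yaw -6.305517239680361 tilt z [ 0.004 -0.001 -1.   ] F [ 0.338  0.398 -1.138] w 0.020745585652379748
dp mm now-axes [-0.51  -0.11   3.765] units [-0.004 -0.001  0.031] dp units in target axes [-0.004 -0.001  0.031] twist units [ 0.    -0.002 -0.001] q [ 0.53   0.366 -0.55   1.965  0.248  0.872 -0.261]
```

The post is gripped at 20.7 mm. Pulling gently at first.

>>> apply_moves(dp=[[0, 0.02, 0], [0, 0.03, 0], [0, 0.04, 0], [0, 0.04, 0], [0, 0.04, 0], [0, 0.04, 0], [0, 0.04, 0], [0, 0.04, 0], [0, 0.04, 0], [0, 0.04, 0]], twist=[[0, 0, 0], [0, 0, 0], [0, 0, 0], [0, 0, 0], [0, 0, 0], [0, 0, 0], [0, 0, 0], [0, 0, 0], [0, 0, 0], [0, 0, 0]], jaw=[255, 255, 255, 255, 255, 255, 255, 255, 255, 255])

```text
clock: 18.6
tcp_pos: [0.5064, -0.1458, 0.3307]
orientation: [-3.133, 0.166, -0.007]
contact_force: [-1.9, 4.2, 0.5]
grip_width: 0.0211
```

```bash
python3 g.py .4977 -.2208 .176 -6.2
```

```text
t 18.6 tcp [ 0.506 -0.146  0.331] grasp [ 0.507 -0.145  0.176] yaw -6.083099314503544 tilt z [ 0.005  0.004 -1.   ] F [-1.881  4.226  0.501] w 0.021111643363093333
dp mm now-axes [-0.729 75.534 -0.596] units [-0.006  0.629 -0.005] dp units in target axes [-0.005  0.629 -0.002] twist units [-0.002 -0.002  0.001] q [ 0.604  0.373 -0.537  1.952  0.24   0.874 -0.164]
```

>>> apply_moves(dp=[[-0.002, 0.04, 0], [0, 0.04, 0], [0, 0.04, 0], [0, 0.04, 0], [0, 0.04, 0], [0, 0.04, 0], [0, 0.04, 0], [0, 0.04, 0]], twist=[[-0.002, -0.002, 0], [0, 0, 0], [0, 0, 0], [0, 0, 0], [0, 0, 0], [0, 0, 0], [0, 0, 0], [0, 0, 0]], jaw=[255, 255, 255, 255, 255, 255, 255, 255])

```text
clock: 19.4
tcp_pos: [0.5028, -0.1835, 0.3307]
orientation: [-3.132, 0.161, -0.003]
contact_force: [0.6, 6.0, 0.9]
grip_width: 0.0212
```

```bash
python3 g.py .4977 -.2208 .176 -6.2
```

```text
t 19.4 tcp [ 0.503 -0.184  0.331] grasp [ 0.503 -0.183  0.176] yaw -5.901668666087737 tilt z [ 0.002  0.005 -1.   ] F [0.633 6.    0.904] w 0.021211127060971124
dp mm now-axes [-1.216 37.58  -0.49 ] units [-0.01   0.313 -0.004] dp units in target axes [-0.009  0.313 -0.002] twist units [-0.003 -0.001  0.002] q [ 0.661  0.385 -0.523  1.934  0.238  0.884 -0.086]
```

Past the first stop at about 82 mm of travel. Continuing to the second.

>>> apply_moves(dp=[[-0.004, 0.04, 0], [0, 0.04, 0], [0, 0.04, 0], [0, 0.04, 0], [0, 0.04, 0], [0, 0.04, 0], [0, 0.03, 0], [0, 0.03, 0]], twist=[[-0.003, 0, 0.002], [0, 0, 0], [0, 0, 0], [0, 0, 0], [0, 0, 0], [0, 0, 0], [0, 0, 0], [0, 0, 0]], jaw=[255, 255, 255, 255, 255, 255, 255, 255])

```text
clock: 20.2
tcp_pos: [0.4986, -0.2206, 0.3307]
orientation: [-3.134, 0.168, -0.004]
contact_force: [0.7, 6.3, 0.4]
grip_width: 0.0207
```

```bash
python3 g.py .4977 -.2208 .176 -6.2
```

```text
t 20.2 tcp [ 0.499 -0.221  0.331] grasp [ 0.499 -0.22   0.176] yaw -6.144505712425612 tilt z [ 0.003  0.003 -1.   ] F [0.737 6.257 0.391] w 0.02070745097357152
dp mm now-axes [-0.844  0.304 -0.275] units [-0.007  0.003 -0.002] dp units in target axes [-0.007  0.003 -0.002] twist units [-0.002 -0.001  0.   ] q [ 0.712  0.397 -0.508  1.912  0.239  0.89  -0.021]
```

>>> apply_moves(dp=[[-0.003, 0.04, 0], [0, 0.04, 0], [0, 0.04, 0]], twist=[[-0.002, 0, 0], [0, 0, 0], [0, 0, 0]], jaw=[255, 255, 255])

```text
clock: 20.5
tcp_pos: [0.4985, -0.2246, 0.3307]
orientation: [-3.121, 0.155, -0.002]
contact_force: [-0.6, 16.4, 4.4]
grip_width: 0.0207
```

```bash
python3 g.py .4977 -.2208 .176 -6.2
```

```text
t 20.5 tcp [ 0.499 -0.225  0.331] grasp [ 0.499 -0.222  0.176] yaw -5.673302592313287 tilt z [ 0.002  0.016 -1.   ] F [-0.604 16.352  4.375] w 0.020661655760445267
dp mm now-axes [-1.21  -3.697 -0.285] units [-0.01  -0.031 -0.002] dp units in target axes [-0.01  -0.031 -0.003] twist units [-0.008 -0.     0.004] q [ 0.726  0.402 -0.514  1.906  0.228  0.895  0.004]
```

Force rises to 16 N with the motion stopped at about 120 mm. That is the firm end of travel, so I check the scene.

Run:
```python
from h import *
np.set_printoptions(precision=4,suppress=True)
f=cap('top');g=cap('side');save(f,'top9.png');save(g,'side9.png')
a=cv2.resize(f['color'][180:240,180:270,::-1],None,fx=8,fy=8,interpolation=cv2.INTER_CUBIC);cv2.imwrite('pics/top9c.png',a)
for n,F in(('top',f),('side',g)):
    P=pts(F);X,Y,Z=P[...,0],P[...,1],P[...,2]
    hsv=cv2.cvtColor(F['color'],cv2.COLOR_RGB2HSV).astype(int);H,S=hsv[...,0],hsv[...,1]
    roi=(X>.49)&(X<.56)&(Y>-.12)&(Y<.1)
    q=P[roi&(Z>.138)&(Z<.152)&(H>45)&(H<90)&(S>60)]; print(n,'bridge',len(q),cv2.minAreaRect(q[:,:2].astype(np.float32)*1000) if len(q)>4 else '')
    q=P[roi&(H>22)&(H<35)&(S>120)&(Z>.12)];print('yellow y',q[:,1].min() if len(q) else '',q[:,1].max() if len(q) else '')
    q=P[((H<8)|(H>172))&(S>150)&(Z>.13)&(Z<.2)&(X>.4)&(Y<.1)];print('red',len(q),np.median(q,0) if len(q) else '')
print(r.get_obs()['contact_force'],r.get_obs()['tcp_pos'])
```

```text
top bridge 107 ((520.37109375, -13.731191635131836), (39.794647216796875, 29.484724044799805), 83.89468383789062)
yellow y -0.04191286129983631 0.018217971252358522
red 98 [ 0.4993 -0.2082  0.1795]
side bridge 0 
yellow y  
red 230 [ 0.4976 -0.2301  0.1714]
[ 0.6006 18.3464  3.2611] [ 0.4985 -0.2246  0.3306]
```

View pics/top9.png

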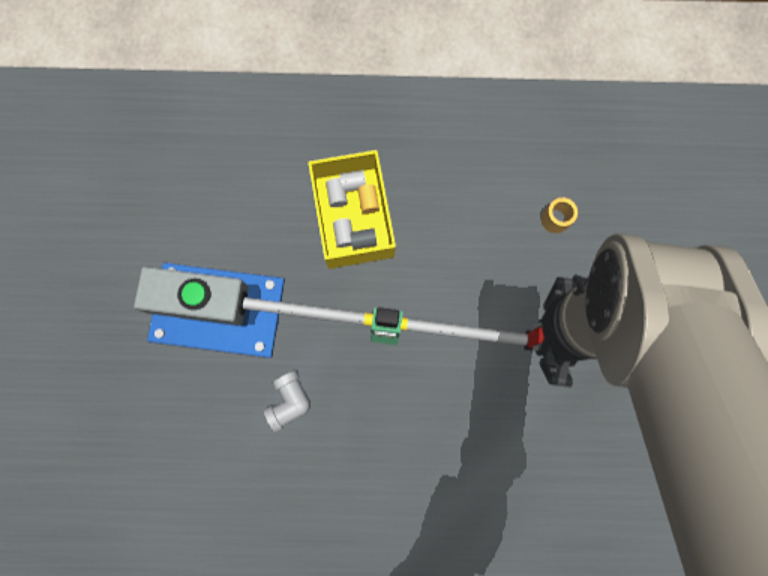

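View pics/side9.png

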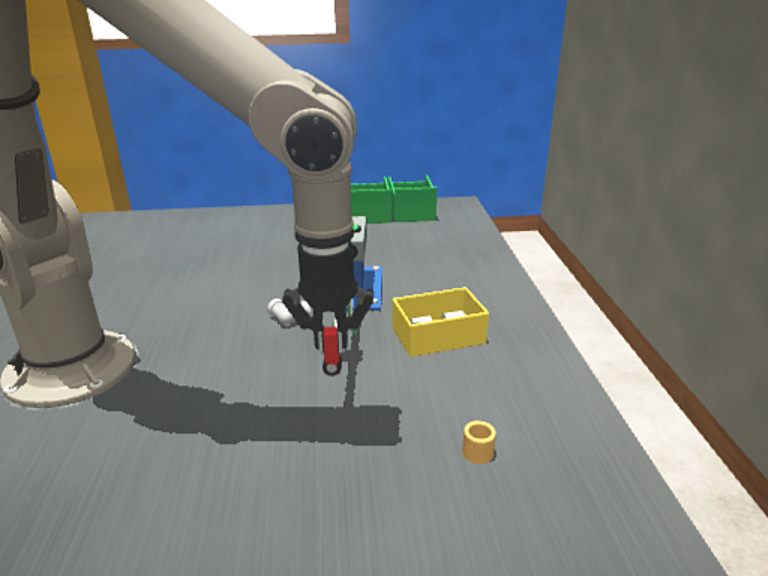

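Top view: the hanger at (386,318) shows yellow at both ends. The elbow, coupling and bin have not moved, and the post is held at (535,338). The band has moved about 119.6 mm along the rail, so the rail is fully out. Handing in.

```bash
python3 -c "
from bench import r
o=r.get_obs();print(o['clock'],o['contact_force'],o['grip_width']);print(r.hand_in())"
```

```text
20.6 [ 0.60063016 18.34635655  3.26110532] 0.02094303507131763
the job is handed in; nothing more can be done
None
```

I hung the green hanger on the bare steel, slid it onto the yellow band and let go. I then pressed the button with the rail home, pulled the rail past the first stop to the second, and handed in at about 20.6 s still holding the handle.

Last checks:
- **Button:** its top read 162 mm in both camera views, which is fully in.
- **Rail:** the band had moved about 119.6 mm along the rail. The gripper was still pulling against the firm stop with about 18 N.
- **Hanger:** centred about 1.3 mm from the band middle after release and about 1.9 mm off after the pull, with yellow showing at both ends.
- **Other parts:** the elbow, brass coupling and parts bin looked unmoved in the pictures.

Things that disagreed or may count against it:
- **Button force:** pressing to the hard stop briefly reached about 60 N up (about 65 N in all) at the closed fingertips. That is under the 120 N wrist limit. I took the 40 N limit as covering the arm and gripper body, not the fingertips.
- **Cameras:** the two views differed by about 6 mm in y, so I used their average.
- **Final view:** the gripper hid the hanger from the side camera, so the last hanger check is from the top view only.

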